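Bolt the sprung lid of the safe-box

TASK

Lock the grey safe-box: hold its sprung lid down by the bolt's knob and slide the bolt across until its tip is fully home in the keeper, so that the lid stays shut when you let go. The keeper's height has been adjusted and is not known exactly, so feel gently for its hole, with a light hand (no more than about 20 N), and never ram the bolt against it. Leave the brown bottle, the small vial and the tape roll where they are.

Things in the scene. Friction and masses are not known exactly. Their poses are not given: they have to be found in the camera images.
- safe_box: Grey box with a white lid, 180 (x) x 270 (y) x 110 mm high, fixed to the worktop. Origin under its centre; z up, x from the front (bolt) side to the hinge side, y along the hinge. The lid covers y -57 to +130 mm; the rest (y -57 to -135) is a fixed deck, top 104 mm up, on which the keeper stands.
- keeper_nominal (a point): Marked setting of the mouth of the keeper, a dark steel block (27 x 34 mm, about 40 mm above the deck) by the lid's seam. Its level 13 mm square hole faces the box's +y, in line with the bolt. A clamped slot sets the hole's height: its centre is anywhere from 9 mm below to 11 mm above this point (122 mm over the worktop), not measured.
- lid_hinge (a point): Point on the lid's hinge line (x +82, y 0, z 105 mm in the box frame); the hinge runs along the box's y. With the lid level the bolt's axis is 144 mm from it toward -x and 17 mm above it, 122 mm above the worktop.
- lid (a joint): Angle of the lid, rad. 0 = level, positive = front edge raised. A spring holds it open at about 0.24 to 0.33 when free; holding it level by the knob takes 6 to 10 N. On its soft seal it can be pressed below level, to -0.085. 0.01 rad moves the bolt 1.4 mm up or down, so the hole's height answers to an angle between -0.063 and +0.077.
- bolt (a joint): Travel of the bolt along the lid, m, parallel to the hinge toward the keeper (box's -y). 0 = drawn fully back, 0.044 = fully home (stop). It slides with about 2 N of friction. At 0.024 its tip reaches the keeper's mouth; at home it is 20 mm inside.
- knob (a point): Middle of the bolt's upright steel knob, the only knob on the lid: a cylinder 14 mm in diameter from 10 mm above to 18 mm below this point, 26 mm above the bar's axis and 38 mm above the lid's face. It stands square to the lid and tilts with it. Guide staples beside it are 19 mm high. With the bolt home it is 10 mm toward +y of the box's centre, 70 mm from the keeper's face.
- bolt_rod: The bolt's square steel bar, 10 x 10 mm, lying along the lid's front edge and rigid with the knob. Origin at the centre of its tip, 90 mm ahead of the knob along the box's -y; its end is blunt. The hole leaves 1.5 mm all round it.
- brown_bottle: Bystander: brown glass bottle with a black cap, 54 mm in diameter, 125 mm high, standing to the left of the box. Origin under its centre.
- small_vial: Bystander: small white bottle with a red cap, 32 mm in diameter, 75 mm high, standing to the right of the box. Origin under its centre.
- tape_roll: Bystander: roll of beige tape lying flat, 96 mm in diameter, 25 mm high, to the right of the box. Origin under its centre.

How it is judged:
On the way, in this order (a step that is already met when the one before it is completed fails the run):
1. the lid is held down (below 0.15 rad) with the bolt still short of the keeper (under 0.026 m) (value of joint lid below 0.15 rad and value of joint bolt below 0.026 m), for 0.1 s.
2. the bolt is fully home in the keeper (over 0.0415 m) with the lid down (below 0.105 rad) (value of joint lid below 0.105 rad and value of joint bolt above 0.0415 m), for 0.2 s.
At the end, for the whole second after the job is handed in: Released and at rest, the lid is held down by the bolt (below 0.105 rad) and the bolt is home: its travel is over 0.0415 m of 0.044 m (all of step 2 and velocity of joint lid below 0.05 rad/s and contact force between the fingers and anything else below 0.2 N); the robot touches nothing.
It fails at once if the bolt is rammed or forced against the keeper or box with more than 30 N (contact force between bolt_rod and safe_box above 30 N).
It fails at once if the brown bottle is moved more than 20 mm (distance of brown_bottle from where it was at the start of the episode above 0.02 m).
It fails at once if the small vial is moved more than 20 mm (distance of small_vial from where it was at the start of the episode above 0.02 m).
It fails at once if the tape roll is moved more than 20 mm (distance of tape_roll from where it was at the start of the episode above 0.02 m).
It also fails if it takes over 61 s, if anything falls off the work surface, if the arm or the gripper's body presses on something with over 40 N, if the wrist force passes 120 N, or if a joint passes its speed limit or range.

ROBOT

A 6-joint arm with a two-finger parallel gripper is mounted at the origin on a cart in front of the work surface, level with it; the furniture and walls round the work are solid. World frame = base frame: x ahead of the robot, y to its left, z up, the work surface at z = 0. Lengths are in m, angles in rad, forces in N, time in s.
With the tool pointing down it reaches from about 0.35 to 0.775 m from the base axis. Payload 5.5 kg.
Tool frame: the origin (TCP) lies midway between the tips of the shut fingers; the grasp point (between the pads) lies 19 mm behind it; z points along the fingers, x is the direction in which the jaws open and shut, and the axes are right-handed (so a half turn about z gives the same grasp; the last joint's range is limited). The gripper opens to 85 mm and grips with 20 to 120 N. Pads are 22 mm wide; open, the fingers measure 114 mm over their backs; the gripper's body (76 mm by 85 mm) begins 54 mm behind the grasp point. The pads swing forward as they close: fully open they stand 13 mm farther back than shut.
Start: joints at [1.039, 0.313, 0.046, 1.304, 0, 1.431], TCP at [0.22, 0.531, 0.231] pointing down, gripper open.
Joint ranges: [-2.76, 2.76], [-0.86, 1.69], [-1.03, 1.26], [-2.2, 2.34], [-1.47, 1.5], [-3.14, 3.14]. Speed limits (rad/s): [2.57, 2.57, 3.14, 3.14, 3.14, 3.14].

INTERFACE

Orientations are given as [roll, pitch, yaw] about the fixed x, y, z axes, in that order (R = Rz(yaw) Ry(pitch) Rx(roll)).
In Python, from cell import ctrl gives the robot as it stands.
- The arm moves only by the tool play_rows, never from a script. Its argument "moves" is a list of rows, each a list of 7 numbers: the turn, a rotation vector about the world's x, y, z in degrees, then the shift along the world's x, y, z in mm, then the closure, from 0 (fully open) to 1 (shut). A call has 1 to 8 rows; each row shifts and turns the commanded pose from where the row before left it; what a row does not reach is not made up. A row lasts 1/12 s, in which the tool goes at most 41.7 mm and 7.16 degrees, less where a joint would pass 70% of its speed; a pose out of reach is approached as far as the arm can. A call is refused whole if a number of a shift passes 41.7 or a number of a turn 7.16, either way. A call with a gripper value outside its range is refused whole. The fingers move at their own pace and stop on an object; the grip force is fixed at half the most. Time passes only in rows, so rows that do not move let the fingers close. It gives the time, the measured TCP pose, the force and the opening at its end, in the units of the state.
- ctrl.observe(): the state, without advancing time (a new reading comes with each control period).
- ctrl.get_image(name): name is "scene" or "top" or "wrist"; returns a dict with "img" (480x640x3 uint8, red, green, blue), "intrinsics" (3x3 intrinsics, pixels), "R" (3x3) and "t" (3): a world point X has camera coordinates R X + t; the wrist camera has in their place "tool_from_camera" (4x4, takes a point from camera to tool coordinates, whose origin is the TCP and whose axes are the tool frame's). Camera axes: x right, y down, z forward; pixel columns grow to the right and rows downward; lengths in m; the calibration is good to about 2 mm. A picture is of the moment at which its call begins: read the wrist's pose just before it. There is no depth.
- ctrl.hand_in(): hands the job in, once; it reports no verdict.
Trained networks look in the newest picture that a camera, given by its name, has taken for a name from the list of things; names that differ only in an ending like _2 or _b are one class to them, and where a whole thing is asked for, a point or a joint stands for the part that bears it (a point fixed in the world has none). Each returns a list of dicts, best first, with "confidence" (0 to 1); they miss things now and then, are a little off and sometimes report something else, mostly with a low value. They report only what shows in the picture. A call takes as long as a camera call.
- ctrl.find_in(camera, target): "rect" ([left, top, right, bottom] as shares, 0 to 1, of the picture: columns of its width, rows of its height, round what is visible of it).
- ctrl.silhouettes(camera, target): "region" (480x640 bool, what is visible of it) and "rect" ([left, top, right, bottom] as shares, 0 to 1, of the picture: columns of its width, rows of its height, round what is visible of it).
The state is a dict: "time_s": time; "q": joint angles; "joint_vel": joint speeds; "joint_torque": joint torques, N m; "eef_pos": TCP position; "eef_rot": TCP orientation; "wrist_force": force on the tool from outside, world axes, zero at the start; "moment": the same for the moment, N m; "opening": finger opening in m.
Only numpy, scipy, OpenCV 4.12 (cv2) and the standard library are available. Lean on these libraries where they do the work, as an engineer would, in place of code of your own. Each camera call takes 0.05 s, during which the arm holds its last target. There are 200 camera calls.

## Working session

There is one attempt and no reset: what is moved stays moved. The work goes in short steps, Python scripts to look and compute and a tool call to move; the robot and the scene stay as the last step left them, time stands still between calls to the robot, and variables do not carry over. Pictures are saved under pics/ and viewed, about 8 in all and at most 12, crops included, and the job is handed in when it is done.

Besides the shell and the picture viewer there is one more tool, called after "Request:" by a JSON object that holds its "fn" and its "kwargs", one argument or row to a line. play_rows: Moves the arm, as the interface text tells. Its arguments: {"type":"object","properties":{"moves":{"type":"array","items":{"type":"array","items":{"type":"number"}}}},"required":["moves"]}

```bash
mkdir -p pics; ls; python3 - <<'E'
from cell import ctrl
import cv2, numpy as np
s=ctrl.observe(); print({k:np.round(v,3) for k,v in s.items()})
for n in ("scene","top"):
    d=ctrl.get_image(n); cv2.imwrite(f"pics/{n}0.png",d["img"][:,:,::-1])
    print(n,np.round(d["intrinsics"],1).tolist(),np.round(d["R"],4).tolist(),np.round(d["t"],4).tolist())
    for t in ("safe_box","knob","bolt_rod","keeper_nominal","lid","brown_bottle","small_vial","tape_roll"):
        try:
            r=ctrl.find_in(n,t); print(t,[(np.round(np.array(x["rect"])*[640,480,640,480],1).tolist(),round(x["confidence"],2)) for x in r[:2]])
        except Exception as e: print(t,e)
E
```

```text
pics
{'time_s': np.float64(0.0), 'q': array([ 1.039,  0.314,  0.045,  1.304, -0.   ,  1.431]), 'joint_vel': array([ 0.002,  0.001,  0.001, -0.001,  0.   , -0.001]), 'joint_torque': array([-3.0000e-03, -4.8063e+01,  2.9853e+01,  1.9000e-02, -0.0000e+00,
       -0.0000e+00]), 'eef_pos': array([0.219, 0.531, 0.23 ]), 'eef_rot': array([-3.141e+00,  2.000e-03,  1.179e+00]), 'wrist_force': array([-0.292,  0.585, -1.146]), 'moment': array([-0.058,  0.007,  0.029]), 'opening': np.float64(0.085)}
scene [[437.6, 0.0, 319.3], [0.0, 437.6, 242.8], [0.0, 0.0, 1.0]] [[0.7465, -0.6653, -0.0028], [-0.414, -0.4613, -0.7847], [0.5208, 0.587, -0.6198]] [-0.4679, 0.3388, 0.6711]
safe_box [([242.4, 213.3, 400.8, 355.3], 0.62)]
knob [([255.8, 216.2, 314.5, 253.1], 0.84), ([244.3, 214.3, 400.5, 355.7], 0.15)]
bolt_rod [([255.0, 219.4, 315.2, 251.5], 0.64)]
keeper_nominal []
lid [([245.1, 220.6, 365.1, 272.5], 0.57)]
brown_bottle [([233.6, 220.7, 258.0, 274.8], 0.75)]
small_vial [([359.2, 322.9, 381.2, 359.5], 0.55)]
tape_roll [([397.8, 308.8, 446.4, 358.1], 0.79)]
top [[526.8, 0.0, 318.8], [0.0, 526.8, 237.0], [0.0, 0.0, 1.0]] [[0.0008, -0.9997, 0.0256], [-0.9967, -0.0029, -0.0817], [0.0818, -0.0255, -0.9963]] [-0.0342, 0.6167, 1.143]
safe_box [([257.1, 199.6, 397.3, 299.8], 0.63)]
knob [([265.5, 266.4, 347.2, 282.1], 0.63)]
bolt_rod [([263.5, 269.7, 346.7, 279.9], 0.76)]
keeper_nominal [([259.4, 200.5, 395.0, 298.2], 0.75)]
lid [([261.0, 207.3, 357.9, 295.8], 0.84)]
brown_bottle [([222.0, 268.5, 246.9, 291.6], 0.6)]
small_vial []
tape_roll [([402.3, 198.7, 441.0, 240.1], 0.76)]
```

```bash
python3 - <<'E'
import cv2,numpy as np
a=cv2.imread("pics/top0.png")[180:330,200:460]; b=cv2.imread("pics/scene0.png")[195:375,210:470]
cv2.imwrite("pics/c0.png",np.vstack([cv2.resize(a,(520,300),interpolation=cv2.INTER_CUBIC),np.zeros((0,520,3),np.uint8),cv2.resize(b,(430,298),interpolation=cv2.INTER_CUBIC) if 0 else cv2.copyMakeBorder(cv2.resize(b,(430,298),interpolation=cv2.INTER_CUBIC),0,0,0,90,cv2.BORDER_CONSTANT)]))
E
```

```text
(no output)
```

View pics/c0.png

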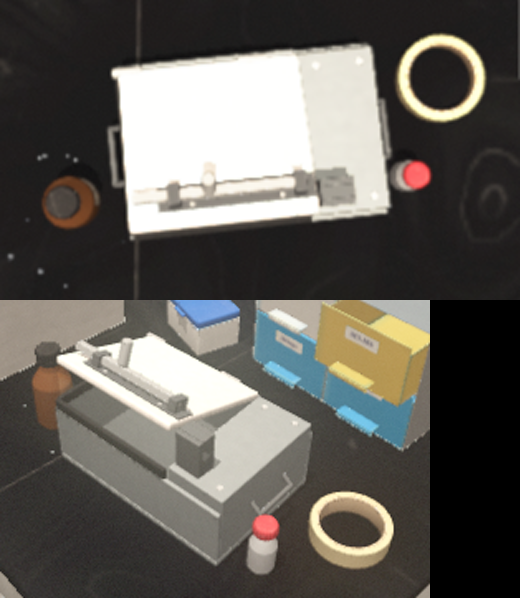

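The crops show the top view (2x, offset 200,180) and the scene view. The lid is up, with the knob at about (304,264) in the top view, and the bolt's tip is short of the keeper at about (368,274). The deck corners are at (386,202) and (394,286). I'll fit the box pose from these corners.

```bash
cat > h.py <<'E'
import numpy as np, cv2
from scipy.optimize import least_squares
from scipy.spatial.transform import Rotation as Ro
CAM={}
def cam(n,d): CAM[n]=(d["intrinsics"],d["R"],d["t"])
def proj(n,X):
    K,R,t=CAM[n]; p=K@(R@np.asarray(X)+t); return p[:2]/p[2]
def box2w(p,X): # p=x,y,yaw
    c,s=np.cos(p[2]),np.sin(p[2]); return np.array([p[0]+c*X[0]-s*X[1],p[1]+s*X[0]+c*X[1],X[2]])
def lidpt(a,u,y,h): # u toward -x from the hinge, h above it, lid angle a -> box frame
    return np.array([.082-u*np.cos(a)-h*np.sin(a)*-1, y, .105+u*np.sin(a)+h*np.cos(a)])
E
python3 - <<'E'
from h import *
from cell import ctrl
for n in("scene","top"): cam(n,ctrl.get_image(n))
m=1e-3
obs=[("top",(90,-135,104),(386,202.5)),("top",(-90,-135,104),(394,286)),
("scene",(90,-135,104),(398,273.6)),("scene",(-90,-135,104),(341.8,309.9)),("scene",(-90,-135,0),(341.8,350.4)),
("scene",(-90,135,0),(247.5,287))]
kn=[("top",36,(304.5,263.5)),("scene",36,(286,219.8)),("top",10,(305,273.))]
def f(p):
    r=[proj(n,box2w(p,np.array(X)*m))-px for n,X,px in obs]
    r+=[proj(n,box2w(p,lidpt(p[3],.144,.054-p[4],(17+h)*m)))-px for n,h,px in kn]
    return np.ravel(r)
o=least_squares(f,[.55,0,0,.28,0],loss="soft_l1",x_scale=[.01,.01,.05,.05,.01]); print(np.round(o.x,4)); print(np.round(f(o.x).reshape(-1,2),1))
p=o.x
print("knob",box2w(p,lidpt(p[3],.144,.054-p[4],.043)),"knob level home",box2w(p,lidpt(0,.144,.010,.043)),"keeper",box2w(p,[-.062,-.06,.122]))
for n,z,side in(("brown_bottle",0,0),):
    pass
E
```

```text
[ 0.588  -0.0439  0.0895  0.3152  0.0078]
[[-0.5 -3.2]
 [ 0.1 -0.5]
 [ 2.2 -5.4]
 [-1.3  8.5]
 [-2.8  5.3]
 [-0.1  0.5]
 [-0.3  3.7]
 [ 1.5  0.1]
 [-0.4 -1.3]]
knob [ 0.54246395 -0.00157355  0.19051845] knob level home [ 0.52536554 -0.03950404  0.148     ] keeper [ 0.53162502 -0.10922361  0.122     ]
```

```bash
python3 - <<'E'
import cv2,numpy as np
def z(f,x0,y0,x1,y1,k):
    a=cv2.resize(cv2.imread(f)[y0:y1,x0:x1],None,fx=k,fy=k,interpolation=cv2.INTER_CUBIC)
    for x in range(-(-x0//20)*20,x1,20): cv2.line(a,((x-x0)*k,0),((x-x0)*k,a.shape[0]),(0,255,255) if x%100==0 else (0,160,0),1)
    for y in range(-(-y0//20)*20,y1,20): cv2.line(a,(0,(y-y0)*k),(a.shape[1],(y-y0)*k),(0,255,255) if y%100==0 else (0,160,0),1)
    return a
cv2.imwrite("pics/z1.png",z("pics/scene0.png",230,205,410,365,4)[:600])
cv2.imwrite("pics/z2.png",z("pics/top0.png",240,190,420,310,4))
E
```

```text
(no output)
```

View pics/z1.png

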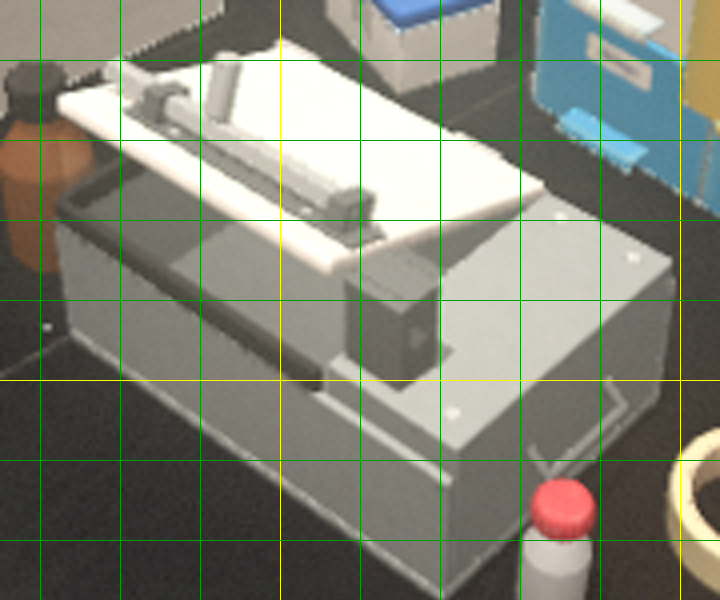

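View pics/z2.png

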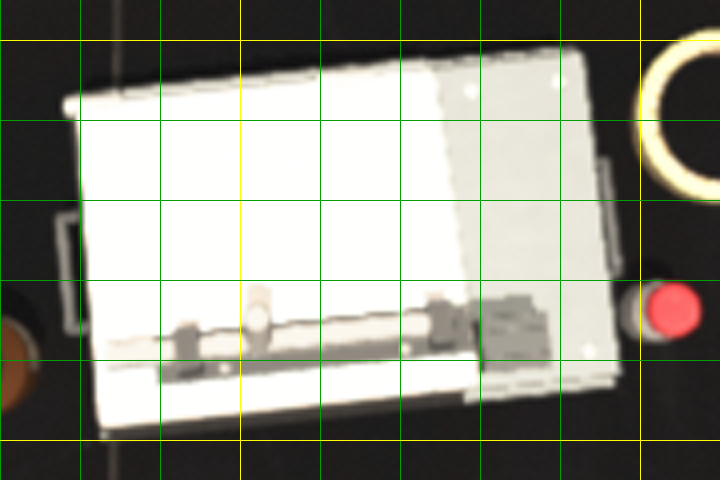

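Scene crop (4x, offset 230,205): the deck corners are at (672,262) and (457,450), the base corners at (445,598) and (72,335), and the knob top at (228,58). In the top crop (4x, offset 240,190) the deck corners are at (583,52) and (620,373), with the knob at about (257,300). I'll refit with these.

```bash
python3 - <<'E'
from h import *
from cell import ctrl
for n in("scene","top"): cam(n,ctrl.get_image(n))
m=1e-3
obs=[("top",(90,-135,104),(385.8,203)),("top",(-90,-135,104),(395,283.8)),
("scene",(90,-135,104),(398,270.5)),("scene",(-90,-135,104),(344.3,317.5)),("scene",(-90,-135,0),(341.3,354.5)),
("scene",(-90,135,0),(248,288.8)),("scene",(90,-135,0),(393.8,305.5))]
kn=[("top",36,(304.3,265)),("scene",36,(287,219.5)),("top",8,(304.3,271.5)),("scene",10,(284.3,233))]
def f(p):
    r=[proj(n,box2w(p,np.array(X)*m))-px for n,X,px in obs]
    r+=[proj(n,box2w(p,lidpt(p[3],.144,.054-p[4],(17+h)*m)))-px for n,h,px in kn]
    return np.ravel(r)
o=least_squares(f,[.55,0,0,.28,0],loss="soft_l1",x_scale=[.01,.01,.05,.05,.01]); print(np.round(o.x,4)); print(np.round(f(o.x).reshape(-1,2),1))
p=o.x
for a in(p[3],.2,.1,0): print(a,"knob",box2w(p,lidpt(a,.144,.054-p[4],.043)),"top",box2w(p,lidpt(a,.144,.054-p[4],.053)))
print("home",box2w(p,lidpt(0,.144,.010,.043)),"keeper",box2w(p,[-.062,-.06,.122]), "slide dir",-np.array([-np.sin(p[2]),np.cos(p[2])]))
E
```

```text
[ 0.5887 -0.0452  0.1025  0.3175  0.0053]
[[-0.3 -4.8]
 [ 0.2  0.5]
 [ 2.9 -2.8]
 [-1.9  0.9]
 [-0.5  1.2]
 [-0.3 -0.4]
 [ 1.6 -1.2]
 [-0.4  2.1]
 [ 0.4  0.2]
 [ 0.1  0.5]
 [ 0.6 -1. ]]
0.31749628160021914 knob [ 0.54256463 -0.00104108  0.19080607] top [ 0.54567012 -0.0007215   0.20030627]
0.2 knob [ 0.53340495 -0.00198369  0.17575125] top [ 0.53538121 -0.00178031  0.18555191]
0.1 knob [ 0.52703762 -0.00263894  0.16216119] top [ 0.52803071 -0.00253674  0.17211123]
0 knob [ 0.52205172 -0.00315203  0.148     ] top [ 0.52205172 -0.00315203  0.158     ]
home [ 0.52600861 -0.04160266  0.148     ] keeper [ 0.53317435 -0.11123493  0.122     ] slide dir [ 0.10236775 -0.99474662]
```

```bash
python3 - <<'E'
from h import *
from cell import ctrl
w=ctrl.get_image("wrist"); print(np.round(w["tool_from_camera"],4).tolist(), np.round(w["intrinsics"],1).tolist())
cam("scene",ctrl.get_image("scene"))
p=[.5887,-.0452,.1025]
print("spot seen 334.5,288.7; exit hole at z:")
for z in(.113,.118,.122,.128,.133): print(z,np.round(proj("scene",box2w(p,[-.062,-.094,z])),1))
print("keeper top corner near -y,-x", proj("scene",box2w(p,[-.0755,-.094,.144])),"vs (330,282)->see", proj("scene",box2w(p,[-.0755,-.094,.104])))
E
```

```text
[[1.0, -0.0017, -0.0001, -0.0003], [0.0017, 0.9579, 0.2872, -0.0743], [-0.0004, -0.2872, 0.9579, -0.1437], [0.0, 0.0, 0.0, 1.0]] [[394.2, 0.0, 317.9], [0.0, 394.2, 239.3], [0.0, 0.0, 1.0]]
spot seen 334.5,288.7; exit hole at z:
0.113 [335.2 295. ]
0.118 [335.3 293. ]
0.122 [335.3 291.5]
0.128 [335.4 289.1]
0.133 [335.4 287.1]
keeper top corner near -y,-x [330.52130622 286.52068118] vs (330,282)->see [330.23056355 302.4726989 ]
```

Request:
{"fn": "play_rows", "kwargs": {
  "moves": [
    [0, 0, 7, 10, -20, 20, 0],
    [0, 0, 7, 18, -35, 15, 0],
    [0, 0, 7, 18, -36, 5, 0],
    [0, 0, 7.1, 18, -36, 0, 0],
    [0, 0, 0, 18, -36, 0, 0],
    [0, 0, 0, 18, -36, 0, 0],
    [0, 0, 0, 18, -36, 0, 0],
    [0, 0, 0, 18, -36, 0, 0]
  ]
}}

```text
time_s: 1.87
eef_pos: [0.3536, 0.264, 0.2711]
eef_rot: [3.141, -0.0, 1.653]
wrist_force: [1.5, 0.7, 0.5]
opening: 0.0857
```

Request:
{"fn": "play_rows", "kwargs": {
  "moves": [
    [0, 0, 0, 23, -33, 0, 0],
    [0, 0, 0, 23, -33, 0, 0],
    [0, 0, 0, 23, -33, 0, 0],
    [0, 0, 0, 23, -33, 0, 0],
    [0, 0, 0, 24, -33, 0, 0],
    [0, 0, 0, 24, -33, 0, 0],
    [0, 0, 0, 24, -33, 0, 0],
    [0, 0, 0, 24, -33, 0, 0]
  ]
}}

```text
time_s: 2.53
eef_pos: [0.5421, -0.0003, 0.271]
eef_rot: [3.141, -0.0, 1.652]
wrist_force: [0.4, 0.4, -0.2]
opening: 0.0852
```

```bash
python3 - <<'E'
from h import *
from cell import ctrl
s=ctrl.observe(); print(np.round(s["eef_pos"],4),np.round(s["eef_rot"],3),np.round(s["wrist_force"],2))
d=ctrl.get_image("wrist"); cv2.imwrite("pics/w1.png",d["img"][:,:,::-1])
Rw=Ro.from_euler("xyz",s["eef_rot"]).as_matrix(); T=d["tool_from_camera"]
Rc=(Rw@T[:3,:3]).T; c=Rw@T[:3,3]+s["eef_pos"]; CAM["w"]=(d["intrinsics"],Rc,-Rc@c)
p=[.5887,-.0452,.1025]
for a in (.28,.3175):
  print("pred knob top",proj("w",box2w(p,lidpt(a,.144,.0487,.053))),"base",proj("w",box2w(p,lidpt(a,.144,.0487,.025))))
for X in [(-.0755,-.06,.144),(.0-.0485,-.06,.144),(-.0755,-.094,.144),(-.09,-.135,.104)]: print(X,proj("w",box2w(p,X)))
for t in("knob","bolt_rod"): print(t,[(np.round(np.array(x["rect"])*[640,480,640,480],1).tolist(),round(x["confidence"],2)) for x in ctrl.find_in("wrist",t)[:2]])
E
```

```text
[ 5.421e-01 -3.000e-04  2.710e-01] [ 3.141 -0.     1.652] [ 0.42  0.38 -0.16]
pred knob top [316.32032496 253.42151041] base [316.15735536 228.65188051]
pred knob top [316.4406314  261.69280327] base [316.22518339 234.4368924 ]
(-0.0755, -0.06, 0.144) [157.61237441 186.23073189]
(-0.0485, -0.06, 0.144) [162.93655466 224.19044214]
(-0.0755, -0.094, 0.144) [108.40942033 187.34767629]
(-0.09, -0.135, 0.104) [ 78.65817902 161.61763003]
knob [([185.3, 209.8, 433.5, 267.5], 0.79)]
bolt_rod [([184.6, 211.3, 434.9, 241.1], 0.76)]
```

View pics/w1.png

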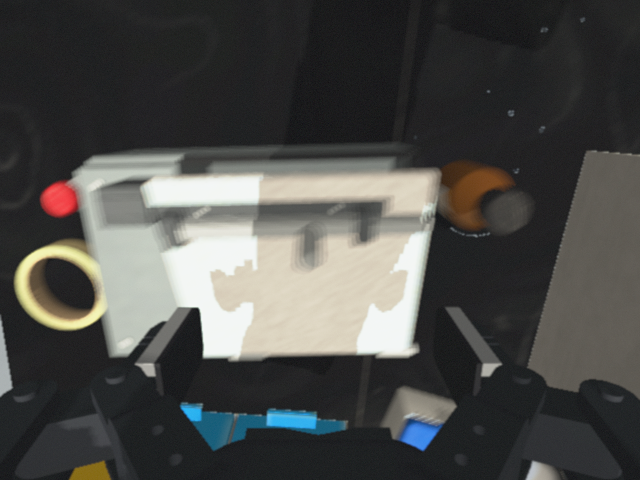

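The wrist view shows the knob leaning from (313,228) to about (313,260), within about 2 mm of the prediction of (316,262). The keeper is at (125,200). Now I'll compute the approach waypoints.

```bash
python3 - <<'E'
from h import *
p=[.5887,-.0452,.1025]; y=.047
def T(a,h): return np.round(1e3*box2w(p,lidpt(a,.144,y,h)),1)
print("pre",T(.31,.100),"grasp",T(.31,.028))
for a in(.31,.25,.2,.15,.1,.077,.05,.025,0,-.03,-.063): print(a,T(a,.028))
print("slide",[round(-v,4) for v in(-np.sin(p[2]),np.cos(p[2]))])
E
```

```text
pre [559.4  -1.  244.2] grasp [537.5  -3.2 175.6]
0.31 [537.5  -3.2 175.6]
0.25 [533.6  -3.6 167.8]
0.2 [530.6  -3.9 161.1]
0.15 [528.   -4.2 154.2]
0.1 [525.7  -4.4 147.2]
0.077 [524.8  -4.5 144. ]
0.05 [523.8  -4.6 140.2]
0.025 [523.   -4.7 136.6]
0 [522.2  -4.8 133. ]
-0.03 [521.4  -4.9 128.7]
-0.063 [520.7  -4.9 123.9]
slide [np.float64(0.1023), np.float64(-0.9948)]
```

Request:
{"fn": "play_rows", "kwargs": {
  "moves": [
    [-0.6, 5.8, 0.4, 6, 0, -9, 0],
    [-0.6, 5.8, 0.4, 6, 0, -9, 0],
    [-0.6, 5.8, 0.4, 5, -1, -9, 0],
    [0, 0, 0, -7, -1, -22, 0],
    [0, 0, 0, -7, -1, -22, 0],
    [0, 0, 0, -5, 0, -16, 0],
    [0, 0, 0, -3, 0, -9, 0],
    [0, 0, 0, 0, 0, 0, 0]
  ]
}}

```text
time_s: 3.35
eef_pos: [0.534, 0.0001, 0.1727]
eef_rot: [-2.831, 0.002, 1.676]
wrist_force: [-0.4, 0.3, 0.4]
opening: 0.0854
```

```bash
python3 - <<'E'
from h import *
from cell import ctrl
s=ctrl.observe(); print(np.round(s["eef_pos"],4),np.round(s["eef_rot"],3),np.round(s["wrist_force"],2))
a=ctrl.get_image("wrist")["img"]; b=ctrl.get_image("scene")["img"][190:340,220:420]
cv2.imwrite("pics/w2.png",np.hstack([a[:,:,::-1][150:,140:500],cv2.resize(b,(440,330),interpolation=cv2.INTER_CUBIC)[:,:,::-1]]))
E
```

```text
[5.340e-01 1.000e-04 1.727e-01] [-2.831e+00  2.000e-03  1.676e+00] [-0.35  0.25  0.43]
```

View pics/w2.png

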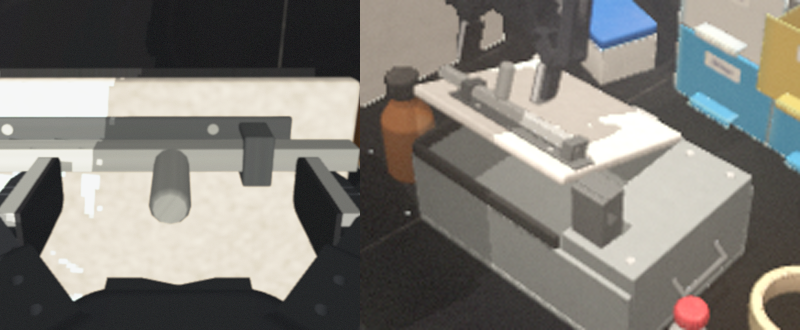

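The knob sits at crop (169,205), about 3 mm toward -y and +x of the finger centre. That matches the planned grasp of (537.5,-3.2,175.6). I'll correct the position and close.

Request:
{"fn": "play_rows", "kwargs": {
  "moves": [
    [0, 0, 0, 3.5, -3.3, 3, 0],
    [0, 0, 0, 0, 0, 0, 0.5],
    [0, 0, 0, 0, 0, 0, 1],
    [0, 0, 0, 0, 0, 0, 1],
    [0, 0, 0, 0, 0, 0, 1],
    [0, 0, 0, 0, 0, 0, 1],
    [0, 0, 0, 0, 0, 0, 1],
    [0, 0, 0, 0, 0, 0, 1]
  ]
}}

```text
time_s: 4.12
eef_pos: [0.5396, -0.0044, 0.1779]
eef_rot: [-2.836, 0.003, 1.674]
wrist_force: [-0.7, 1.0, 1.3]
opening: 0.0116
```

Request:
{"fn": "play_rows", "kwargs": {
  "moves": [
    [0, 0, 0, 0, 0, 0, 1],
    [0, 0, 0, 0, 0, 0, 1],
    [0, 0, 0, 0, 0, 0, 1]
  ]
}}

```text
time_s: 4.37
eef_pos: [0.5396, -0.0044, 0.1779]
eef_rot: [-2.836, 0.003, 1.674]
wrist_force: [-0.8, 1.2, 1.5]
opening: 0.0114
```

```bash
python3 - <<'E'
from h import *
from cell import ctrl
s=ctrl.observe(); print(np.round(s["eef_pos"],4),np.round(s["eef_rot"],3),np.round(s["wrist_force"],2),np.round(s["moment"],2),s["opening"])
a=ctrl.get_image("wrist")["img"]; b=ctrl.get_image("scene")["img"][190:340,220:420]
cv2.imwrite("pics/w3.png",np.hstack([a[:,:,::-1][150:,140:500],cv2.resize(b,(440,330),interpolation=cv2.INTER_CUBIC)[:,:,::-1]]))
E
```

```text
[ 0.5396 -0.0044  0.1779] [-2.836  0.003  1.674] [-0.79  1.16  1.52] [ 0.28 -0.11 -0.07] 0.011417422912217525
```

View pics/w3.png

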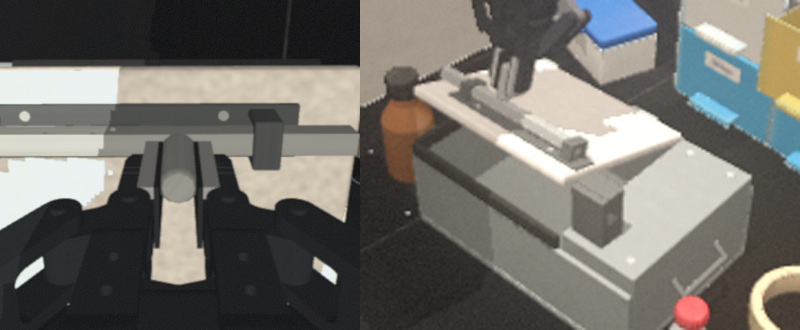

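The grip holds the knob centred between the pads. Next I lower the lid along its arc, taking the tool's tilt out as it goes.

Request:
{"fn": "play_rows", "kwargs": {
  "moves": [
    [0.15, -1.5, 0, -1.8, -0.2, -3.5, 1],
    [0.15, -1.5, 0, -1.7, -0.2, -3.5, 1],
    [0.15, -1.5, 0, -1.6, -0.2, -3.5, 1],
    [0.15, -1.5, 0, -1.5, -0.2, -3.5, 1],
    [0.15, -1.5, 0, -1.4, -0.1, -3.5, 1],
    [0.15, -1.5, 0, -1.3, -0.1, -3.5, 1],
    [0.15, -1.5, 0, -1.2, -0.1, -3.5, 1],
    [0, 0, 0, 0, 0, 0, 1]
  ]
}}

```text
time_s: 5.13
eef_pos: [0.5284, -0.0058, 0.1539]
eef_rot: [-3.022, 0.004, 1.674]
wrist_force: [-1.4, 0.8, 1.9]
opening: 0.0119
```

Request:
{"fn": "play_rows", "kwargs": {
  "moves": [
    [0.15, -1.3, 0, -1, -0.1, -3, 1],
    [0.15, -1.3, 0, -0.9, -0.1, -3, 1],
    [0.1, -1, 0, -0.7, 0, -2, 1],
    [0, 0, 0, 0, 0, 0, 1],
    [0, 0, 0, 0, 0, 0, 1]
  ]
}}

```text
time_s: 5.55
eef_pos: [0.5259, -0.0061, 0.1459]
eef_rot: [-3.082, 0.004, 1.673]
wrist_force: [-4.2, -0.2, 7.2]
opening: 0.012
```

```bash
python3 - <<'E'
from h import *
from cell import ctrl
s=ctrl.observe(); print(np.round(s["eef_pos"],4),np.round(s["eef_rot"],3),np.round(s["wrist_force"],2),np.round(s["moment"],2),s["opening"])
a=ctrl.get_image("wrist")["img"]; b=ctrl.get_image("scene")["img"][210:320,235:365]
cv2.imwrite("pics/w4.png",np.hstack([a[:,:,::-1][150:,140:500],cv2.resize(b,(440,330),interpolation=cv2.INTER_CUBIC)[:,:,::-1]]))
E
```

```text
[ 0.5259 -0.0061  0.1459] [-3.082  0.004  1.673] [-4.16 -0.15  7.18] [ 0.08  0.86 -0.02] 0.012013128344801291
```

View pics/w4.png

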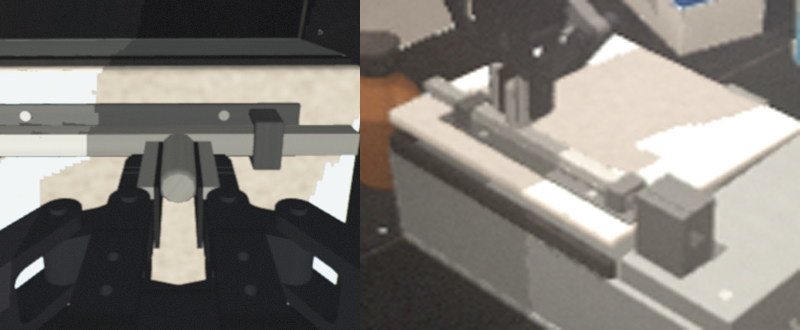

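The lid is held partly down, at an estimated 0.07 rad. The keeper's exit hole shows at about (334.6,289), which puts the hole at roughly z 121–129 mm. Next I slide toward the keeper and stop short of it.

Request:
{"fn": "play_rows", "kwargs": {
  "moves": [
    [0, 0, 0, 0.2, -2, 0, 1],
    [0, 0, 0, 0.3, -3, 0, 1],
    [0, 0, 0, 0.3, -3, 0, 1],
    [0, 0, 0, 0.3, -3, 0, 1],
    [0, 0, 0, 0.2, -2, 0, 1],
    [0, 0, 0, 0, 0, 0, 1]
  ]
}}

```text
time_s: 6.15
eef_pos: [0.5273, -0.0192, 0.1459]
eef_rot: [-3.082, 0.003, 1.673]
wrist_force: [-4.6, -0.7, 7.2]
opening: 0.0119
```

Request:
{"fn": "play_rows", "kwargs": {
  "moves": [
    [0, 0, 0, 0.1, -1, 0, 1],
    [0, 0, 0, 0.1, -1, 0, 1],
    [0, 0, 0, 0.1, -1, 0, 1]
  ]
}}

```text
time_s: 6.4
eef_pos: [0.5276, -0.0217, 0.1459]
eef_rot: [-3.082, 0.003, 1.674]
wrist_force: [-3.7, 1.5, 7.7]
opening: 0.0119
```

Request:
{"fn": "play_rows", "kwargs": {
  "moves": [
    [0, 0, 0, 0.1, -1, 0, 1],
    [0, 0, 0, 0.1, -1, 0, 1]
  ]
}}

```text
time_s: 6.57
eef_pos: [0.5277, -0.0231, 0.146]
eef_rot: [-3.082, 0.001, 1.674]
wrist_force: [-3.6, 2.4, 7.7]
opening: 0.0114
```

Request:
{"fn": "play_rows", "kwargs": {
  "moves": [
    [0, 0, 0, 0.1, -1, 0, 1]
  ]
}}

```text
time_s: 6.65
eef_pos: [0.5278, -0.0242, 0.1459]
eef_rot: [-3.082, 0.002, 1.674]
wrist_force: [-3.3, 3.4, 7.9]
opening: 0.0119
```

Request:
{"fn": "play_rows", "kwargs": {
  "moves": [
    [0, 0, 0, 0.1, -1, 0, 1],
    [0, 0, 0, 0, 0, 0, 1]
  ]
}}

```text
time_s: 6.82
eef_pos: [0.5279, -0.0252, 0.1459]
eef_rot: [-3.082, 0.002, 1.674]
wrist_force: [-3.7, 3.1, 7.7]
opening: 0.0121
```

Request:
{"fn": "play_rows", "kwargs": {
  "moves": [
    [0, 0, 0, 0.1, -1, 0, 1],
    [0, 0, 0, 0, 0, 0, 1]
  ]
}}

```text
time_s: 6.98
eef_pos: [0.528, -0.026, 0.1459]
eef_rot: [-3.082, 0.001, 1.674]
wrist_force: [-4.3, 4.4, 7.5]
opening: 0.0118
```

Request:
{"fn": "play_rows", "kwargs": {
  "moves": [
    [0, 0, 0, 0.1, -1, 0, 1],
    [0, 0, 0, 0, 0, 0, 1]
  ]
}}

```text
time_s: 7.15
eef_pos: [0.5281, -0.0269, 0.1458]
eef_rot: [-3.082, 0.001, 1.674]
wrist_force: [-4.0, 4.2, 7.0]
opening: 0.012
```

Request:
{"fn": "play_rows", "kwargs": {
  "moves": [
    [0, 0, 0, 0.1, -1, 0, 1],
    [0, 0, 0, 0, 0, 0, 1]
  ]
}}

```text
time_s: 7.32
eef_pos: [0.5281, -0.0278, 0.1458]
eef_rot: [-3.082, 0.001, 1.674]
wrist_force: [-4.2, 4.2, 7.4]
opening: 0.0117
```

Request:
{"fn": "play_rows", "kwargs": {
  "moves": [
    [0, 0, 0, 0.1, -1, 0, 1],
    [0, 0, 0, 0, 0, 0, 1]
  ]
}}

```text
time_s: 7.48
eef_pos: [0.5282, -0.0287, 0.1458]
eef_rot: [-3.082, 0.001, 1.674]
wrist_force: [-4.0, 4.4, 7.2]
opening: 0.0119
```

Request:
{"fn": "play_rows", "kwargs": {
  "moves": [
    [0, 0, 0, 0.1, -1, 0, 1],
    [0, 0, 0, 0, 0, 0, 1]
  ]
}}

```text
time_s: 7.65
eef_pos: [0.5283, -0.0296, 0.1458]
eef_rot: [-3.082, 0.0, 1.674]
wrist_force: [-4.5, 5.7, 7.7]
opening: 0.0119
```

Request:
{"fn": "play_rows", "kwargs": {
  "moves": [
    [0, 0, 0, 0.1, -1, 0, 1],
    [0, 0, 0, 0, 0, 0, 1]
  ]
}}

```text
time_s: 7.82
eef_pos: [0.5284, -0.0306, 0.1458]
eef_rot: [-3.082, 0.0, 1.674]
wrist_force: [-4.0, 6.4, 7.5]
opening: 0.0119
```

```bash
python3 - <<'E'
from h import *
from cell import ctrl
s=ctrl.observe(); print(np.round(s["eef_pos"],4),np.round(s["eef_rot"],3),np.round(s["wrist_force"],2),np.round(s["moment"],2),s["opening"])
a=ctrl.get_image("wrist")["img"][190:440,20:420]; b=ctrl.get_image("scene")["img"][230:315,265:365]
cv2.imwrite("pics/w5.png",np.hstack([a[:,:,::-1],cv2.resize(b,(294,250),interpolation=cv2.INTER_CUBIC)[:,:,::-1]]))
E
```

```text
[ 0.5284 -0.0306  0.1458] [-3.082  0.     1.674] [-4.01  6.42  7.52] [ 1.14  0.85 -0.11] 0.011891745009325425
```

View pics/w5.png

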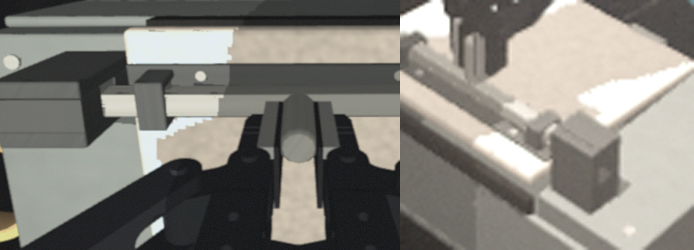

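Request:
{"fn": "play_rows", "kwargs": {
  "moves": [
    [0, 0, 0, 0.1, -1, 0, 1],
    [0, 0, 0, 0, 0, 0, 1]
  ]
}}

```text
time_s: 8.08
eef_pos: [0.5285, -0.0315, 0.1458]
eef_rot: [-3.082, 0.0, 1.674]
wrist_force: [-3.9, 5.4, 7.2]
opening: 0.0122
```

Request:
{"fn": "play_rows", "kwargs": {
  "moves": [
    [0, 0, 0, 0.1, -1, 0, 1],
    [0, 0, 0, 0, 0, 0, 1]
  ]
}}

```text
time_s: 8.25
eef_pos: [0.5286, -0.0324, 0.1458]
eef_rot: [-3.082, 0.0, 1.674]
wrist_force: [-4.8, 5.1, 7.3]
opening: 0.0116
```

Request:
{"fn": "play_rows", "kwargs": {
  "moves": [
    [0, 0, 0, 0.1, -1, 0, 1],
    [0, 0, 0, 0.1, -1, 0, 1],
    [0, 0, 0, 0, 0, 0, 1]
  ]
}}

```text
time_s: 8.5
eef_pos: [0.5288, -0.0344, 0.1457]
eef_rot: [-3.082, -0.0, 1.674]
wrist_force: [-4.2, 6.1, 6.8]
opening: 0.0115
```

Request:
{"fn": "play_rows", "kwargs": {
  "moves": [
    [0, 0, 0, 0.1, -1, 0, 1],
    [0, 0, 0, 0.1, -1, 0, 1],
    [0, 0, 0, 0, 0, 0, 1]
  ]
}}

```text
time_s: 8.75
eef_pos: [0.529, -0.0363, 0.1457]
eef_rot: [-3.082, -0.0, 1.674]
wrist_force: [-4.5, 6.1, 7.8]
opening: 0.0122
```

Request:
{"fn": "play_rows", "kwargs": {
  "moves": [
    [0, 0, 0, 0.1, -1, 0, 1],
    [0, 0, 0, 0.1, -1, 0, 1],
    [0, 0, 0, 0, 0, 0, 1]
  ]
}}

```text
time_s: 9.0
eef_pos: [0.5292, -0.0382, 0.1457]
eef_rot: [-3.082, -0.0, 1.674]
wrist_force: [-4.3, 7.1, 8.1]
opening: 0.0121
```

Request:
{"fn": "play_rows", "kwargs": {
  "moves": [
    [0, 0, 0, 0.1, -1, 0, 1],
    [0, 0, 0, 0.1, -1, 0, 1],
    [0, 0, 0, 0, 0, 0, 1]
  ]
}}

```text
time_s: 9.25
eef_pos: [0.5294, -0.0401, 0.1457]
eef_rot: [-3.082, -0.001, 1.674]
wrist_force: [-4.9, 7.1, 6.8]
opening: 0.012
```

Request:
{"fn": "play_rows", "kwargs": {
  "moves": [
    [0, 0, 0, 0.1, -1, 0, 1],
    [0, 0, 0, 0, 0, 0, 1]
  ]
}}

```text
time_s: 9.42
eef_pos: [0.5295, -0.0411, 0.1457]
eef_rot: [-3.082, -0.001, 1.674]
wrist_force: [-4.0, 7.1, 6.5]
opening: 0.0119
```

Request:
{"fn": "play_rows", "kwargs": {
  "moves": [
    [0, 0, 0, 0.1, -1, 0, 1],
    [0, 0, 0, 0, 0, 0, 1]
  ]
}}

```text
time_s: 9.58
eef_pos: [0.5295, -0.0419, 0.1457]
eef_rot: [-3.082, -0.001, 1.675]
wrist_force: [-3.3, 7.2, 7.6]
opening: 0.0119
```

```bash
python3 - <<'E'
from h import *
from cell import ctrl
s=ctrl.observe(); print(np.round(s["eef_pos"],4),np.round(s["eef_rot"],3),np.round(s["wrist_force"],2),np.round(s["moment"],2),s["opening"])
a=ctrl.get_image("wrist")["img"][190:440,20:420]; b=ctrl.get_image("scene")["img"][230:315,265:365]
cv2.imwrite("pics/w6.png",np.hstack([a[:,:,::-1],cv2.resize(b,(294,250),interpolation=cv2.INTER_CUBIC)[:,:,::-1]]))
E
```

```text
[ 0.5295 -0.0419  0.1457] [-3.082e+00 -1.000e-03  1.675e+00] [-3.34  7.23  7.55] [ 1.55  0.74 -0.15] 0.011859970133116687
```

View pics/w6.png

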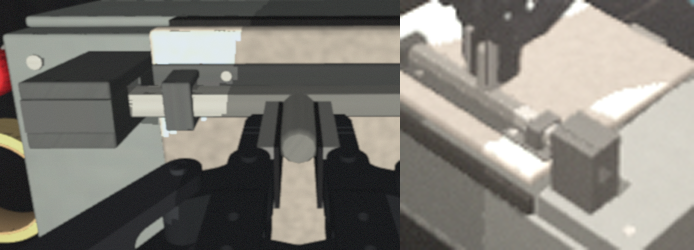

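The bolt bar now goes into the keeper at (130,100). The knob-to-keeper distance is about 70 mm, so it is close to home. I'll ease forward until it meets the stop.

Request:
{"fn": "play_rows", "kwargs": {
  "moves": [
    [0, 0, 0, 0.1, -1, 0, 1],
    [0, 0, 0, 0, 0, 0, 1]
  ]
}}

```text
time_s: 9.85
eef_pos: [0.5295, -0.0419, 0.1456]
eef_rot: [-3.082, -0.003, 1.675]
wrist_force: [-3.5, 10.7, 8.1]
opening: 0.0122
```

Request:
{"fn": "play_rows", "kwargs": {
  "moves": [
    [0, 0, 0, 0.1, -1, 0, 1],
    [0, 0, 0, 0, 0, 0, 1]
  ]
}}

```text
time_s: 10.02
eef_pos: [0.5295, -0.042, 0.1457]
eef_rot: [-3.082, -0.005, 1.675]
wrist_force: [-4.0, 13.5, 8.6]
opening: 0.0114
```

Request:
{"fn": "play_rows", "kwargs": {
  "moves": [
    [0, 0, 0, 0.1, -1, 0, 1],
    [0, 0, 0, 0, 0, 0, 1]
  ]
}}

```text
time_s: 10.18
eef_pos: [0.5295, -0.042, 0.1457]
eef_rot: [-3.082, -0.007, 1.676]
wrist_force: [-3.7, 17.4, 9.8]
opening: 0.0122
```

It met a hard stop at y = -42.0 mm after 37.7 mm of travel, which puts the start at 6.3 mm, in agreement with the fit. Next I take off the preload, open and lift straight up.

Request:
{"fn": "play_rows", "kwargs": {
  "moves": [
    [0, 0, 0, -0.2, 2, 0, 1],
    [0, 0, 0, -0.1, 1, 0, 1],
    [0, 0, 0, 0, 0, 0, 1]
  ]
}}

```text
time_s: 10.43
eef_pos: [0.5295, -0.0419, 0.1456]
eef_rot: [-3.082, -0.0, 1.675]
wrist_force: [-3.8, 6.8, 7.0]
opening: 0.0122
```

Request:
{"fn": "play_rows", "kwargs": {
  "moves": [
    [0, 0, 0, 0, 0, 0, 0.7],
    [0, 0, 0, 0, 0, 0, 0.4],
    [0, 0, 0, 0, 0, 0, 0.4],
    [0, 0, 0, 0, 0, 0, 0.4],
    [0, 0, 0, 0, 0, 0, 0.4],
    [0, 0, 0, 0, 0, 0, 0.4]
  ]
}}

```text
time_s: 10.93
eef_pos: [0.5305, -0.0441, 0.1452]
eef_rot: [-3.084, 0.003, 1.673]
wrist_force: [0.5, -0.1, 0.6]
opening: 0.0513
```

Released. I'll lift along the knob axis, then check.

Request:
{"fn": "play_rows", "kwargs": {
  "moves": [
    [0, 0, 0, 1, 2, 15, 0.4],
    [0, 0, 0, 1, 0, 25, 0.4],
    [0, 0, 0, 1, 0, 30, 0.4],
    [0, 0, 0, 0, 0, 30, 0.4],
    [0, 0, 0, 0, 20, 20, 0.4],
    [0, 0, 0, 0, 0, 0, 0.4],
    [0, 0, 0, 0, 0, 0, 0.4],
    [0, 0, 0, 0, 0, 0, 0.4]
  ]
}}

```text
time_s: 11.6
eef_pos: [0.5332, -0.022, 0.2646]
eef_rot: [-3.083, 0.003, 1.674]
wrist_force: [-0.5, 0.0, 0.3]
opening: 0.0512
```

```bash
python3 - <<'E'
from h import *
from cell import ctrl
s=ctrl.observe(); print(s["time_s"],np.round(s["eef_pos"],4),np.round(s["wrist_force"],2))
a=ctrl.get_image("wrist")["img"][100:400,40:440]; b=ctrl.get_image("scene")["img"][205:345,235:405]
cv2.imwrite("pics/w7.png",np.hstack([a[:,:,::-1],cv2.resize(b,(364,300),interpolation=cv2.INTER_CUBIC)[:,:,::-1]]))
E
```

```text
11.6 [ 0.5332 -0.022   0.2646] [-0.54  0.01  0.33]
```

View pics/w7.png

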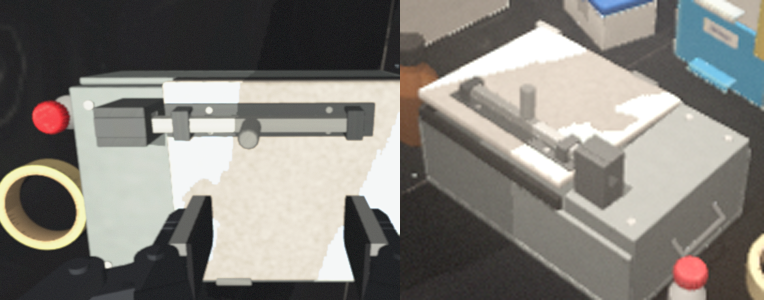

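The wrist and scene views show the lid held down with the bar in the keeper. The knob, at (249,125), is about 70 mm from the keeper face at (152,125), and the bystanders haven't moved. The fingers are clear with forces near zero, so I'm handing in.

```bash
python3 -c "
from cell import ctrl
print(ctrl.hand_in())"
```

```text
the job is handed in; nothing more can be done
None
```

The safe-box looks locked and I have handed the job in. It gave no verdict, so this rests on my own last checks.

**What I did:** I found the box and knob from the scene and top cameras and confirmed them with the wrist camera. I gripped the knob with the jaws along the bolt and lowered the lid along its arc to about 0.07 rad. Then I slid the bolt forward in 1 mm steps. It entered the keeper's hole at the first height tried, so no up-and-down search was needed. It went on to a hard stop, where the wrist force reached 17 N. I took off most of the preload (to about 7 N), opened the fingers and lifted clear at about 11.6 s of the 61 s.

**Last checks:**
- **Bolt:** it moved 37.7 mm from the grasp to the stop. With my estimate of 5 to 7 mm of travel at the start, that agrees with home at 44 mm. In the wrist picture the knob is about 69 mm from the keeper's face; at home it should be 70 mm.
- **Lid:** it stays down with the gripper away, and the wrist force is near zero.
- **Bystanders:** the vial and tape roll appear undisturbed in the final picture. The brown bottle is only partly in view, and I did not measure any of their positions again.

**What disagreed or was not measured:**
- The back corner of the deck fitted about 5 pixels off in the top view.
- The keeper hole's height read from the pictures was anywhere from 121 to 129 mm. My estimate of the bolt's height when it went in was about 132 mm.
- After release I did not measure the lid's angle directly. By the hole's range it should be at most about 0.09 rad, against the 0.105 limit.

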